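# Load a filter cassette and open its vacuum valve

### The job

The filtration manifold has three stations; one of them has an empty slot. Slide the loose filter cassette, lying flat and nose first, fully home into that empty slot, then turn the black bar knob on top of the same station anticlockwise (seen from above) all the way to its end stop, so that its vacuum valve is fully open, and let go. Leave the other two stations' knobs as they are and do not knock over the stack of dishes.

Things in the scene. Friction and masses are not known exactly. Their poses are not given: they have to be found in the camera images.
- cassette: Loose white slab 130 long (x) x 70 wide (y) x 10 thick mm, 0.16 kg, lying on the table left or right of the manifold. Origin: centre of its underside; +x to its nose, the plain end with a round membrane on top, which enters the slot first; z up. Near the tail stands a handle fin 40 long (x) x 14 thick (y) mm, centred at x = -40 mm, its top 46 mm above the underside.
- cassette_grip (a point): Point in the handle fin at which to hold it from above, fingers closing along the cassette's y: 40 mm behind the cassette's centre, 34 mm above its underside (fingertips then clear the slab's top by 5 mm). Axes as the cassette's.
- cassette_nose (a point): Middle of the lower edge of the cassette's nose, 65 mm ahead of its origin, at its underside. Axes as the cassette's.
- station_a: Station with the empty slot (left, middle or right of three, 115 mm apart): fixed steel block 105 mm wide, on a 20 mm plinth. Origin: foot of the middle of its front face; x into the slot, away from the robot, z up. Roof 65 mm above the origin, from the face to x = 180 mm; a funnel of 27 mm radius at x = 150 mm rises to 136 mm. The other two stations hold fixed cassettes whose fins show.
- slot_mouth (a point): Centre of the empty slot's mouth, on the slot floor, at the front face, 25 mm above station_a's origin. Slot 74 wide, 13 high, 55 deep mm. A loading ledge level with the slot floor reaches 120 mm out in front of the face; flared guides on it, 12 mm high, widen the mouth to about 85 mm over the last 30 mm. Axes as station_a's.
- slot_end (a point): Centre of the slot's end wall, on the slot floor, 55 mm inside the face. When the cassette is fully home its nose touches this wall, 75 mm of it still sticks out over the ledge, and cassette_nose coincides with this point. Axes as station_a's.
- valve_a (a joint): Angle of the empty station's valve knob, rad: 0 = the anticlockwise end stop, valve fully open, bar in line with the slot, white mark towards the robot; it grows clockwise seen from above, up to 2.4. It turns with light friction and stays where it is left.
- valve_a_grip (a point): Grip point of that knob, on its vertical axis 50 mm behind the face. The knob is a black bar 61 long x 14 wide mm on a disc of 32 mm radius; this point is 7 mm below the bar's top and 23 mm above the disc's top. Its axes turn with the knob: x lies along the bar (the white mark is at -x), z up.
- valve_b_mark (a point): White mark on the knob of another (loaded) station, to be left alone: 28 mm from the knob's axis, on top of the bar.
- valve_c_mark (a point): White mark on the knob of the third (loaded) station, to be left alone: 28 mm from the knob's axis, on top of the bar.
- dish_stack: Bystander: stack of four pale dishes, 94 mm across, 60 mm high, on the side of the manifold away from the cassette. Origin at its foot.
Not all that is in view belongs to the job. Leave any yellow look-alike of the cassette alone.

How it is judged (in metres and radians):
On the way, in this order (a step that is already met when the one before it is completed fails the run):
1. the cassette lies fully home in the empty slot (x of cassette_nose in the frame of slot_end above -0.004 m and y of cassette_nose in the frame of slot_end between -0.006 and 0.006 m and z of cassette_nose in the frame of slot_end between -0.004 and 0.006 m and angle between the x axis of cassette and the x axis of slot_end, either way round below 0.07 rad and angle between the z axis of cassette and the z axis of slot_end, either way round below 0.1 rad), for 0.2 s.
2. the valve knob of that station is turned anticlockwise to its end stop, the cassette still home (all of step 1 and value of joint valve_a below 0.08 rad), for 0.2 s.
At the end, for the whole second after the job is handed in: The cassette is at rest in the formerly empty slot, flat and nose first, its nose within 4 mm of the end wall and 6 mm of the slot's middle, and that station's knob stands still within 0.08 rad of its anticlockwise end stop (all of step 2 and linear speed of cassette below 0.01 m/s and velocity of joint valve_a between -0.05 and 0.05 rad/s); the robot touches nothing.
It fails at once if a knob of another station is turned (its mark moves more than 10 mm) (distance of any of valve_b_mark, valve_c_mark from where it was at the start of the episode above 0.01 m).
It fails at once if the dish stack is knocked over (angle between dish_stack's own z axis and vertical above 0.6 rad).
It also fails if it takes over 72 s, if anything falls off the work surface, if the arm or the gripper's body presses on something with over 40 N, if the wrist force passes 120 N, or if a joint passes its speed limit or range.

### The arm

A 6-joint arm with a two-finger parallel gripper is mounted at the origin on the work surface. World frame = base frame: x ahead of the robot, y to its left, z up, the work surface at z = 0. Lengths are in m, angles in degrees, forces in N, time in s.
With the tool pointing down it reaches from about 0.35 to 0.875 m from the base axis. Payload 4.2 kg.
Tool frame: the origin (TCP) lies midway between the tips of the shut fingers; the grasp point (between the pads) lies 19 mm behind it; z points along the fingers, y is the line along which they close (so a half turn about z gives the same grasp; the last joint's range is limited). The gripper opens to 87 mm and grips with 3 to 60 N. Pads are 19 mm wide; open, the fingers measure 117 mm over their backs; the gripper's body (75 mm by 190 mm) begins 51 mm behind the grasp point.
Start: joints at [14.817, 22.042, 0.453, 0, -68.411, -14.817], TCP at [0.625, 0, 0.223] pointing down, gripper open.
Joint ranges: [-179.83, 179.83], [-69.29, 118.12], [-61.27, 80.66], [-181.25, 117.63], [-171.15, -9.14], [-177.46, 177.46]. Speed limits (degrees/s): [159.86, 159.86, 180, 180, 180, 180].

### API

Orientations are given as a 3x3 rotation matrix whose columns are the frame's x, y, z axes.
In Python, from station import * gives the robot as it stands.
- The arm moves only by the tool move_arm, never from a script. Its argument "targets" is text: rows parted by semicolons, each of 4 numbers parted by spaces: the shift along the world's x, y, z in units of 25 mm (1.0 is 25 mm), then the turn about the world's z in units of 5 degrees (1.0 is 5 degrees). In form: tx ty tz spin; .... A call has 1 to 10 rows; each row shifts and turns the commanded pose from where the row before left it; what a row does not reach is not made up. A row lasts 1/12 s, in which the tool goes at most 41.7 mm and 7.16 degrees, less where a joint would pass 70% of its speed; a pose out of reach is approached as far as the arm can. A call is refused whole if a number of a shift passes 1 or a number of a turn 1, either way. A call with a gripper value outside its range is refused whole. "gripper" is the finger opening in mm, from 0 to 87, set as the call begins (left out, the last holds). The fingers move at their own pace and stop on an object; the grip force is fixed at half the most. Time passes only in rows, so rows that do not move let the fingers close. It gives the time, the measured TCP pose, the force, the opening and the grip force at its end, in the units of the state.
- sense(): the state, without advancing time (a new reading comes with each control period).
- capture(name): name is "scene" or "side" or "wrist"; returns a dict with "image" (420x560x3 uint8, blue, green, red), "fx", "fy", "cx", "cy" (pixels), "world_from_camera" (4x4, takes a point from camera to world coordinates); the wrist camera has in their place "hand_eye" (4x4, takes a point from camera to tool coordinates, whose origin is the TCP and whose axes are the flange's). Camera axes: x right, y up, looking along -z (the intrinsics and any distortion apply to the point x, -y, -z); pixel columns grow to the right and rows downward; lengths in m; the calibration is good to about 2 mm. A picture is of the moment at which its call begins: read the wrist's pose just before it. There is no depth.
- finish_job(): hands the job in; it is judged then, once.
The state is a dict: "time_s": time; "joints": joint angles; "joint_velocities": joint speeds; "effort": joint torques, N m; "tcp_pos": TCP position; "ee_rot": TCP orientation; "wrist_force": force on the tool from outside, world axes, zero at the start; "moment": the same for the moment, N m; "gripper_width": opening from 0.0 (shut) to 1.0 (fully open); "gripper_force": force on a finger pad.
Only numpy, scipy, OpenCV 4.12 (cv2) and the standard library are available. Lean on these libraries where they do the work, as an engineer would, in place of code of your own. Each camera call takes 0.05 s, during which the arm holds its last target. There are 200 camera calls.

## Working session

There is one attempt and no reset: what is moved stays moved. The work goes in short steps, Python scripts to look and compute and a tool call to move; the robot and the scene stay as the last step left them, time stands still between calls to the robot, and variables do not carry over. Pictures are saved under pics/ and viewed, at most 10 in all, crops included, and the job is handed in when it is done.

Besides the shell and the picture viewer there is one more tool, called after "Call:" in YAML: its name, and indented under it one key for each argument. move_arm: Moves the arm, as the interface text tells. Its arguments: {"type":"object","properties":{"targets":{"type":"string"},"gripper":{"type":"number"}},"required":["targets"]}

```bash
mkdir -p pics
cat > h.py <<'E'
from station import *
import numpy as np, cv2, pickle
def grab(n,f):
    s=sense(); c=capture(n); cv2.imwrite(f'pics/{f}.png',c['image'])
    if n=='wrist':
        T=np.eye(4);T[:3,:3]=np.array(s['ee_rot']).reshape(3,3);T[:3,3]=s['tcp_pos']
        c['world_from_camera']=T@np.array(c['hand_eye'])
    pickle.dump(c,open(f'pics/{f}.pkl','wb')); return c
def load(f): return pickle.load(open(f'pics/{f}.pkl','rb'))
def at_z(c,u,v,z):
    W=np.array(c['world_from_camera']); d=W[:3,:3]@np.array([(u-c['cx'])/c['fx'],-(v-c['cy'])/c['fy'],-1])
    o=W[:3,3]; return o+d*(z-o[2])/d[2]
def proj(c,p):
    W=np.linalg.inv(np.array(c['world_from_camera'])); q=W[:3,:3]@np.array(p)+W[:3,3]
    return c['cx']+c['fx']*q[0]/-q[2], c['cy']-c['fy']*q[1]/-q[2]
E
python3 - <<'E'
from h import *
a=grab('scene','scene');b=grab('side','side');w=grab('wrist','wrist')
for c in(a,b,w):print(c.keys(),c['fx'],np.round(c['world_from_camera'],3))
cv2.imwrite('pics/s2.png',cv2.resize(a['image'],(800,600),interpolation=cv2.INTER_CUBIC))
E
```

```text
dict_keys(['image', 'fx', 'fy', 'cx', 'cy', 'world_from_camera']) 391.51824813547074 [[-0.294 -0.792  0.535  1.055]
 [ 0.956 -0.253  0.151  0.212]
 [ 0.015  0.556  0.831  0.987]
 [ 0.     0.     0.     1.   ]]
dict_keys(['image', 'fx', 'fy', 'cx', 'cy', 'world_from_camera']) 458.0262768516965 [[-0.813  0.373 -0.448 -0.103]
 [-0.583 -0.533  0.613  0.888]
 [-0.01   0.759  0.651  0.991]
 [ 0.     0.     0.     1.   ]]
dict_keys(['image', 'fx', 'fy', 'cx', 'cy', 'hand_eye', 'world_from_camera']) 301.09309641783517 [[-1.    -0.     0.     0.625]
 [ 0.    -0.97  -0.244 -0.067]
 [ 0.    -0.244  0.97   0.384]
 [ 0.     0.     0.     1.   ]]
```

View pics/s2.png

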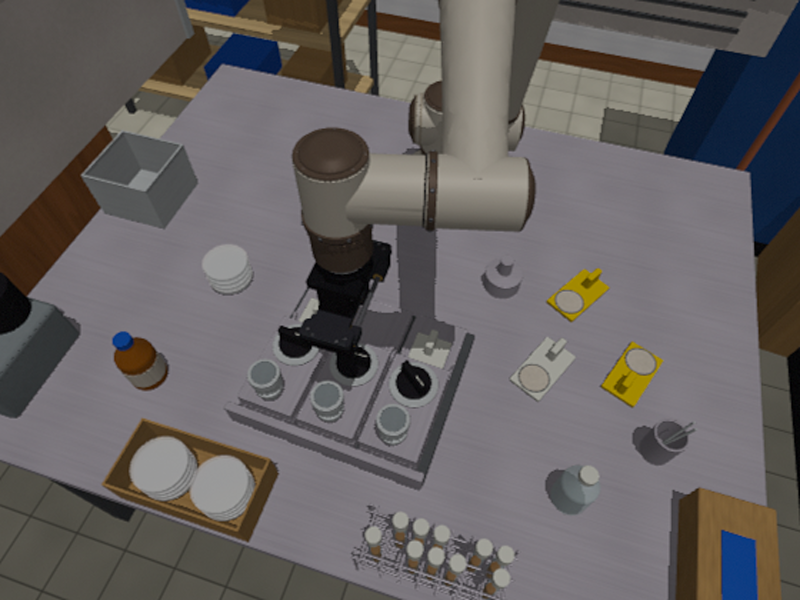

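View pics/side.png

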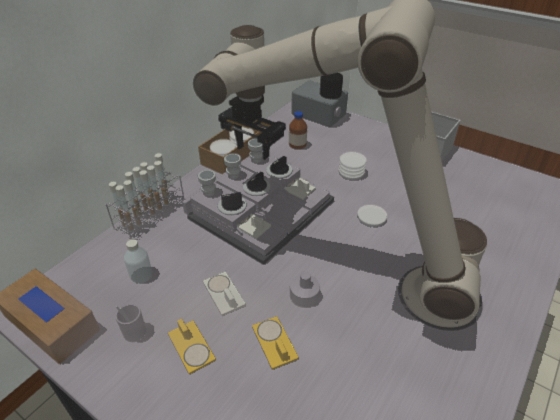

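The white cassette is at about (543,368) in the scene view and (223,291) in the side view. The two yellow ones, at scene (578,294) and (632,374), are look-alikes. The loaded fins show on the outer stations, at side (253,222) and (300,186), so the middle one looks empty. I'll confirm in enlarged crops.

Run:
```python
from h import *
a=load('scene')['image'];b=load('side')['image']
z=lambda i,x,y,w,h,W,H:cv2.resize(i[y:y+h,x:x+w],(W,H),interpolation=cv2.INTER_CUBIC)
# scene cassette crop x350-410,y228-288 (x6.67); side cassette 195-255,265-325 ; side manifold 180-340,145-265 
top=np.hstack([z(a,350,230,60,50,360,300),z(b,195,268,60,50,360,300)])
cv2.imwrite('pics/c1.png',top)
cv2.imwrite('pics/c2.png',z(b,180,140,160,120,800,600))
cv2.imwrite('pics/c3.png',z(a,150,200,190,142,800,600))
```

```text
(no output)
```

View pics/c1.png

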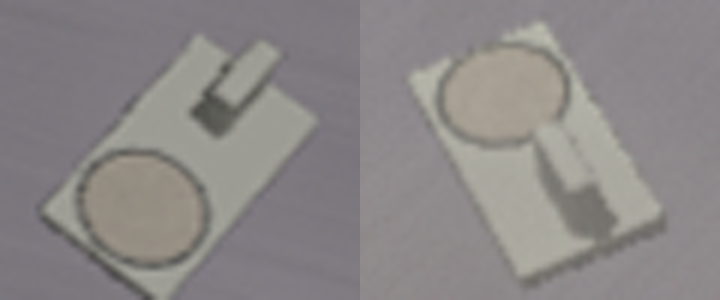

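View pics/c2.png

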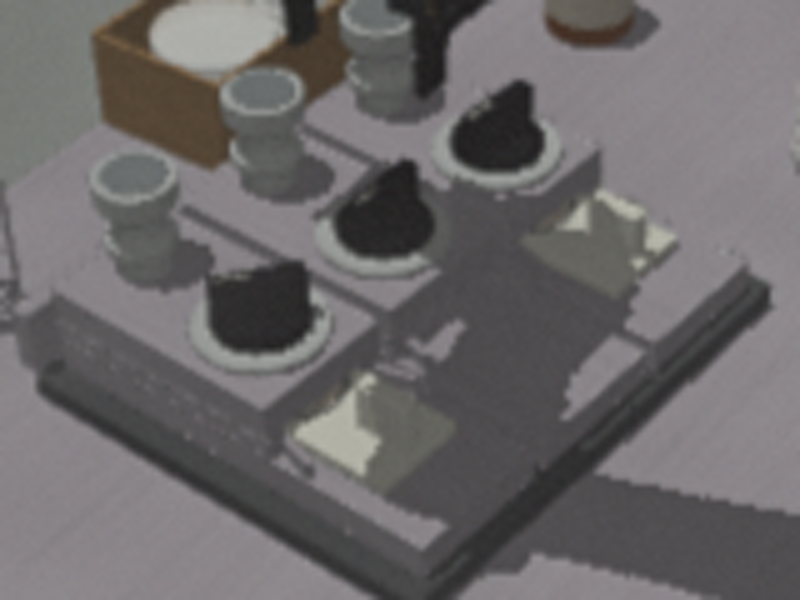

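Crop c1 shows the white cassette, with its nose at the membrane end. Crop c2 shows fins on the outer ledges and none on the middle one, so the middle station is the empty one. Next I need the scene crop of the manifold for triangulation.

View pics/c3.png

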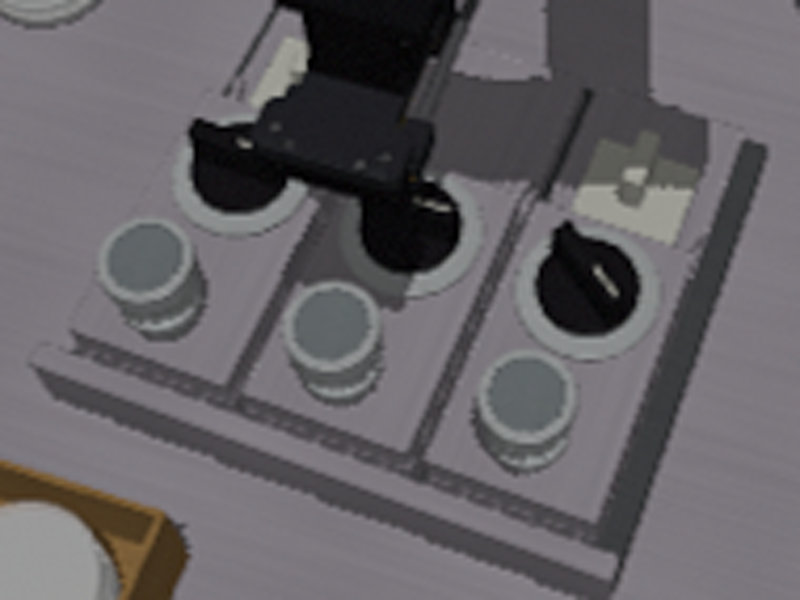

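Run:
```python
from h import *
a=load('scene');b=load('side')
S=[at_z(a,350+(u+.5)/6-.5,230+(v+.5)/6-.5,.010)[:2] for u,v in [(200,38),(318,120),(165,298),(40,210)]]
T=[at_z(b,195+(u+.5)/6-.5,268+(v+.5)/6-.5,.010)[:2] for u,v in [(305,213),(162,280),(52,75),(185,22)]]
print(np.round(S,4),np.round(T,4))
for P in(S,T):
    P=np.array(P)
    print('sides',[round(float(np.linalg.norm(P[i]-P[i-1])),4) for i in range(4)],'centre',P.mean(0).round(4))
    d=(P[2]+P[3])-(P[0]+P[1]);print('yaw',np.degrees(np.arctan2(d[1],d[0])))
print(at_z(a,350+247/6,230+72/6,.046),at_z(b,195+207/6,268+165/6,.046))
```

```text
[[0.4071 0.3295]
 [0.4352 0.3905]
 [0.5486 0.3363]
 [0.5221 0.2734]] [[0.4063 0.3277]
 [0.4345 0.3912]
 [0.5509 0.3336]
 [0.5216 0.2734]]
sides [0.1279, 0.0671, 0.1256, 0.0682] centre [0.4782 0.3324]
yaw -25.789823732988854
sides [0.1275, 0.0695, 0.1299, 0.067] centre [0.4783 0.3315]
yaw -25.79719890100697
[0.44356932 0.35031124 0.046     ] [0.43630992 0.3531057  0.046     ]
```

c3 shows funnel rims at (148,260), (333,327) and (527,397), and the discs of the knobs. I'll triangulate these against the side crop.

Run:
```python
from h import *
a=load('scene');b=load('side')
def ray(c,u,v):
    W=np.array(c['world_from_camera']);d=W[:3,:3]@np.array([(u-c['cx'])/c['fx'],-(v-c['cy'])/c['fy'],-1]);return W[:3,3],d/np.linalg.norm(d)
def A(u,v):return ray(a,150+u*190/800,200+v*142/600)
def B(u,v):return ray(b,180+u/5,140+v/5)
def tri(p,q):
    (o,d),(O,D)=A(*p),B(*q)
    M=np.c_[d,-D];t=np.linalg.lstsq(M,O-o,rcond=None)[0]
    x,y=o+t[0]*d,O+t[1]*D;return ((x+y)/2).round(4),round(float(np.linalg.norm(x-y)),4)
for n,p,q in[('funL+y',(527,397),(135,175)),('funM',(333,327),(262,95)),('funR',(148,260),(375,18)),
 ('disc+y',(588,288),(262,318)),('discR',(238,172),(497,142)),
 ('front plinth corner+y',(765,148),(425,578)),('ramp',(610,560),(45,375))]:print(n,*tri(p,q))
# mark middle knob
print('mark mid',tri((432,207),(375,193)),'mark +y',tri((606,281),(231,270)), 'tipfar',tri((565,230),(300,268)))
```

```text
funL+y [0.7276 0.1022 0.1549] 0.004
funM [ 0.7206 -0.0115  0.1525] 0.0023
funR [ 0.7148 -0.1242  0.1537] 0.0004
disc+y [0.6272 0.1082 0.0936] 0.0034
discR [ 0.616  -0.1233  0.0919] 0.0035
front plinth corner+y [0.4569 0.1814 0.0291] 0.013
ramp [0.7602 0.1661 0.0239] 0.0043
mark mid (array([0.6192, 0.0068, 0.1274]), 0.0077) mark +y (array([0.6384, 0.1205, 0.1336]), 0.0053) tipfar (array([0.6112, 0.0883, 0.1268]), 0.0034)
```

Call:
move_arm:
  targets: "-0.5 0.9 0 -0.4;-0.5 0.9 0 -0.4;-0.5 0.9 0 -0.4;-0.5 0.9 0 -0.4;-0.5 0.9 0 -0.4;-0.5 0.9 0 -0.4;-0.5 0.9 0 -0.4;-0.5 0.9 0 -0.4;-0.5 0.9 0 -0.4;-0.5 0.9 0 -0.4"
  gripper: 50

```text
time_s: 0.98
tcp_pos: [0.499, 0.2259, 0.2223]
ee_rot: [[-0.344, -0.939, -0.001], [-0.939, 0.344, -0.0], [0.0, 0.0, -1.0]]
wrist_force: [0.1, 0.7, 0.1]
gripper_width: 0.578
gripper_force: 0.0
```

Run:
```python
from h import *
s=sense();print(s)
```

```text
{'time_s': 0.9833, 'joints': array([ 4.13124209e+01,  1.45602987e+01, -1.04843502e+01, -1.01572630e-02,
       -6.49856462e+01, -6.14125188e+01]), 'joint_velocities': array([ 3.30352888e+01, -2.94704359e+00, -4.04326667e+00,  2.86075916e-02,
        1.30106410e+00, -5.63972723e+01]), 'effort': array([ -2.4465318 , -32.09711909,  18.08037221,   4.05343249,
        -0.10806547,   0.65408684]), 'tcp_pos': array([0.49903623, 0.22592264, 0.2223116 ]), 'ee_rot': array([[-3.43731636e-01, -9.39067787e-01, -5.03205389e-04],
       [-9.39067842e-01,  3.43731778e-01, -2.28390586e-04],
       [ 3.87441925e-04,  3.94038929e-04, -9.99999847e-01]]), 'wrist_force': array([0.13245707, 0.67738041, 0.06241775]), 'moment': array([ 0.03394103, -0.03496883, -0.01217014]), 'gripper_force': 0.0, 'gripper_width': 0.5783868259837422}
```

View pics/wrist.png

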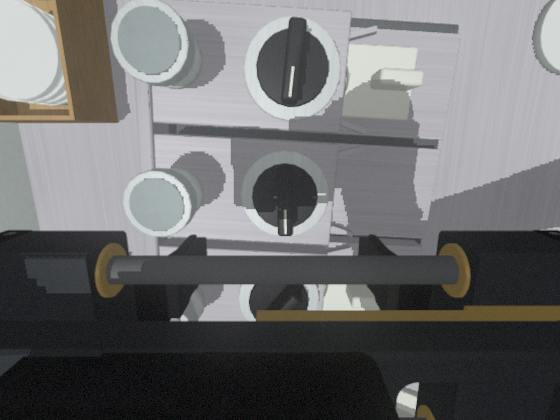

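The wrist view shows the middle station's knob at (285,195) with its mark towards +y. It also shows that the tool's closing axis lies along world x, so the tool has to turn the other way, by +84 degrees.

Call:
move_arm:
  targets: "-0.2 0.5 0 0.9;-0.2 0.5 0 1;-0.2 0.5 0 1;-0.2 0.5 0 1;-0.2 0.5 0 1;-0.2 0.5 0 1;-0.2 0.5 0 1;-0.3 0.5 0 1;-0.3 0.5 0 1;-0.3 0.5 0 1"

```text
time_s: 1.82
tcp_pos: [0.4419, 0.3504, 0.2222]
ee_rot: [[0.496, -0.868, -0.001], [-0.868, -0.496, -0.001], [0.0, 0.001, -1.0]]
wrist_force: [0.3, 0.4, 0.0]
gripper_width: 0.576
gripper_force: 0.0
```

Call:
move_arm:
  targets: "0 0 -0.4 1;0 0 -0.4 1;0 0 -0.4 1;0 0 -0.4 1;0 0 -0.4 1;0 0 -0.4 1;0 0 -0.4 0.9;0 0 0 0;0 0 0 0"

```text
time_s: 2.57
tcp_pos: [0.4423, 0.3497, 0.152]
ee_rot: [[0.898, -0.44, -0.001], [-0.44, -0.898, -0.001], [-0.0, 0.002, -1.0]]
wrist_force: [0.3, -0.9, 0.8]
gripper_width: 0.573
gripper_force: 0.0
```

Run:
```python
from h import *
w=load('wrist')
for n,u,v,z in[('funR',150,41,.156),('funM',158,203,.156),('discR',293,68,.092),('discM',285,195,.092),
 ('R face edge a',350,12,.085),('R face b',340,127,.085),('M face a',339,145,.085),('M face b',331,243,.085),('ledgefront',457,28,.045),('ledgefront2',436,145,.045),('knobtop mark',285,212,.125)]:
  print(n,at_z(w,u,v,z).round(4))
s=sense();print(s['tcp_pos'],np.degrees(np.arctan2(s['ee_rot'][1,1],s['ee_rot'][0,1])))
w=grab('wrist','w2')
for o in[(0,0,.046)]:
  c,si=np.cos(np.radians(-25.8)),np.sin(np.radians(-25.8))
  print([np.round(proj(w,(.4783+x*c-y*si,.332+x*si+y*c,z))) for x,y,z in[(65,35,10),(65,-35,10),(-65,35,10),(-65,-35,10),(-20,0,46),(-60,0,46)] for x,y,z in [(x/1e3,y/1e3,z/1e3)]])
```

```text
funR [ 0.7154 -0.1292  0.156 ]
funM [ 0.7214 -0.0156  0.156 ]
discR [ 0.6153 -0.1247  0.092 ]
discM [ 0.6222 -0.0091  0.092 ]
R face edge a [ 0.5654 -0.1714  0.085 ]
R face b [ 0.5697 -0.074   0.085 ]
M face a [ 0.5699 -0.0571  0.085 ]
M face b [0.5736 0.0438 0.085 ]
ledgefront [ 0.4489 -0.1711  0.045 ]
ledgefront2 [ 0.4557 -0.0558  0.045 ]
knobtop mark [ 6.225e-01 -3.000e-04  1.250e-01]
[0.44226623 0.34967774 0.15200432] -116.11444854760306
[array([244.,  93.]), array([318.,  93.]), array([248., 225.]), array([315., 224.]), array([281., 188.]), array([282., 230.])]
```

View pics/w2.png

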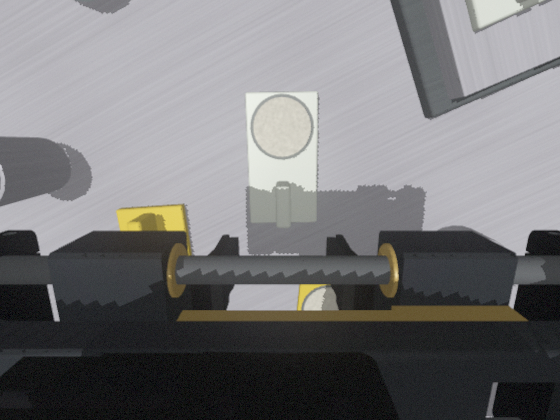

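The w2 view shows the cassette corners at (247,93), (318,93), (249,221) and (316,221), within 4 px of prediction, and the fin centred at column 283. Now I descend and grip.

Call:
move_arm:
  targets: "0 0 -0.8 0;0 0 -0.8 0;0 0 -0.8 0;0 0 -0.8 0;0 0 -0.8 0;0 0 -0.7 0;0 0 -0.5 0;0 0 -0.28 0;0 0 0 0;0 0 0 0"

```text
time_s: 3.45
tcp_pos: [0.4429, 0.3505, 0.0161]
ee_rot: [[0.899, -0.439, 0.001], [-0.439, -0.899, 0.001], [0.0, -0.001, -1.0]]
wrist_force: [0.9, -0.4, -0.1]
gripper_width: 0.579
gripper_force: 0.0
```

Call:
move_arm:
  targets: "0 0 0 0;0 0 0 0;0 0 0 0;0 0 0 0;0 0 0 0;0 0 0 0"
  gripper: 0

```text
time_s: 3.95
tcp_pos: [0.4425, 0.3501, 0.0158]
ee_rot: [[0.899, -0.438, 0.0], [-0.438, -0.899, 0.0], [0.0, -0.0, -1.0]]
wrist_force: [-0.9, -0.5, 0.0]
gripper_width: 0.205
gripper_force: 0.0
```

Call:
move_arm:
  targets: "0 0 0.2 0;0 0 0.5 0;0 0 1 0;0 0 1 0;0 0 1 0;0 0 1 0;0 0 0 0;0 0 0 0"

```text
time_s: 4.62
tcp_pos: [0.4426, 0.3505, 0.1344]
ee_rot: [[0.899, -0.439, 0.001], [-0.439, -0.899, 0.003], [0.0, -0.003, -1.0]]
wrist_force: [0.0, 0.1, -2.3]
gripper_width: 0.159
gripper_force: 30.0
```

Call:
move_arm:
  targets: "-0.08 -0.4 0 0.2;-0.08 -0.77 0 0.26;-0.08 -0.77 0 0.26;-0.08 -0.77 0 0.26;-0.08 -0.77 0 0.26;-0.08 -0.77 0 0.26;-0.08 -0.77 0 0.26;-0.08 -0.77 0 0.26;-0.08 -0.77 0 0.26;-0.08 -0.77 0 0.26"

```text
time_s: 5.45
tcp_pos: [0.4209, 0.1649, 0.1314]
ee_rot: [[0.973, -0.229, -0.004], [-0.229, -0.973, -0.002], [-0.003, 0.003, -1.0]]
wrist_force: [0.1, -0.1, -1.6]
gripper_width: 0.158
gripper_force: 30.0
```

Call:
move_arm:
  targets: "-0.08 -0.77 0 0.26;-0.08 -0.77 0 0.26;-0.08 -0.77 0 0.26;-0.08 -0.77 0 0.26;-0.08 -0.77 0 0.26;-0.08 -0.77 0 0.26;-0.08 -0.77 0 0.26;-0.08 -0.77 0 0.26;0 -0.4 0 0.2;0 0 0 0"

```text
time_s: 6.28
tcp_pos: [0.4044, 0.0008, 0.1315]
ee_rot: [[0.999, -0.036, -0.005], [-0.036, -0.999, -0.001], [-0.005, 0.001, -1.0]]
wrist_force: [0.0, 0.4, -2.9]
gripper_width: 0.16
gripper_force: 30.0
```

Run:
```python
from h import *
s=sense();print(s['tcp_pos'],np.degrees(np.arctan2(s['ee_rot'][1,1],s['ee_rot'][0,1])),s['wrist_force'],s['moment'],s['gripper_width'])
w=grab('wrist','w3');b=grab('side','b3')
cv2.imwrite('pics/b3c.png',np.hstack([cv2.resize(b['image'][120:320,200:400],(400,400),interpolation=cv2.INTER_CUBIC),cv2.resize(w['image'][:280,140:420],(400,400),interpolation=cv2.INTER_CUBIC)]))
```

```text
[0.40439713 0.00084568 0.13146908] -92.05312854321734 [ 1.88912666e-03  3.60458668e-01 -2.92245612e+00] [-0.12375042  0.15567142 -0.02174052] 0.1596749222440674
```

View pics/b3c.png

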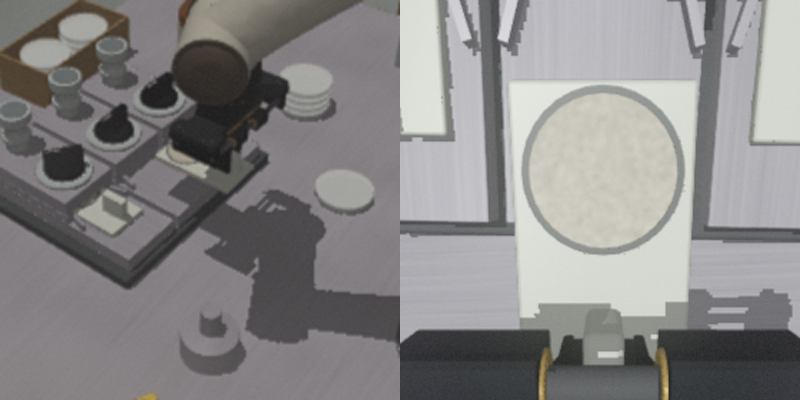

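Crop b3c shows the cassette held flat over the middle ledge. The nose corners are at crop (512,83) and (694,80), and the ledge guides are visible ahead. I'll compute the height and yaw from those.

Run:
```python
from h import *
from scipy.optimize import brentq
w=load('w3');f=lambda u,v:(140+(u+.5)/1.4286-.5,(v+.5)/1.4286-.5)
for l,r in[((512,83),(694,80)),((520,318),(688,318))]:
  g=lambda z:np.linalg.norm(at_z(w,*f(*l),z)-at_z(w,*f(*r),z))-.07
  z=brentq(g,0,.25);print('z top',z,at_z(w,*f(*l),z),at_z(w,*f(*r),z))
z=.126
L,R=at_z(w,*f(512,83),z),at_z(w,*f(694,80),z);d=L-R
print('at z .126: nose mid',(L+R)/2,'yaw',np.degrees(np.arctan2(-d[0],d[1])))
# guides / stations seen, z=.057 guide tops; dark gaps centre lines z=.045
for n,u,v,z in[('gapL top',490,5,.045),('gapL bot',496,220,.045),('gapR top',712,5,.045),('gapR bot',704,225,.045),
 ('guideL tip in',502,38,.057),('guideR tip in',698,50,.057),('plinth front L',440,228,.045),('plinth front R',760,237,.045)]:print(n,at_z(w,*f(u,v),z).round(4))
```

```text
z top 0.11206704959093783 [ 0.50749583 -0.12327277  0.11206705] [ 0.5060601  -0.19325805  0.11206705]
z top 0.12183676695107593 [ 0.41545839 -0.1326881   0.12183677] [ 0.41293525 -0.20264261  0.12183677]
at z .126: nose mid [ 0.50406496 -0.14631004  0.126     ] yaw -1.1752469775031245
gapL top [ 0.5577 -0.1516  0.045 ]
gapL bot [ 0.4494 -0.1688  0.045 ]
gapR top [ 0.5536 -0.2644  0.045 ]
gapR bot [ 0.4423 -0.288   0.045 ]
guideL tip in [ 0.539  -0.1521  0.057 ]
guideR tip in [ 0.5302 -0.2498  0.057 ]
plinth front L [ 0.446  -0.1374  0.045 ]
plinth front R [ 0.4343 -0.3219  0.045 ]
```

Run:
```python
from h import *
from scipy.optimize import brentq
w=load('w3');f=lambda u,v:(140+(u-400+.5)/1.4286-.5,(v+.5)/1.4286-.5)
for l,r in[((511,83),(695,80)),((520,318),(688,318))]:
  g=lambda z:np.linalg.norm(at_z(w,*f(*l),z)-at_z(w,*f(*r),z))-.07
  z=brentq(g,0,.25);print('z top',z,at_z(w,*f(*l),z),at_z(w,*f(*r),z))
z=.122
L,R=at_z(w,*f(511,83),z),at_z(w,*f(695,80),z);d=L-R
print('at z: nose mid',(L+R)/2,'yaw',np.degrees(np.arctan2(-d[0],d[1])))
for n,u,v,z in[('gapL top',490,5,.045),('gapL bot',496,220,.045),('gapR top',712,5,.045),('gapR bot',704,225,.045),
 ('guideL tip in',502,38,.057),('guideR tip in',698,50,.057),('plinth front L',440,228,.045),('plinth front R',760,237,.045)]:print(n,at_z(w,*f(u,v),z).round(4))
```

```text
z top 0.11440288380700535 [0.51247022 0.03089873 0.11440288] [ 0.51102013 -0.03908625  0.11440288]
z top 0.12155976225325874 [0.42137827 0.03373826 0.12155976] [ 0.41885513 -0.03621626  0.12155976]
at z: nose mid [ 0.51003579 -0.00403218  0.122     ] yaw -1.1869978855292898
gapL top [0.5649 0.0513 0.045 ]
gapL bot [0.4576 0.0587 0.045 ]
gapR top [ 0.5609 -0.0613  0.045 ]
gapR bot [ 0.4505 -0.0596  0.045 ]
guideL tip in [0.5459 0.0443 0.057 ]
guideR tip in [ 0.5372 -0.052   0.057 ]
plinth front L [0.4542 0.0911 0.045 ]
plinth front R [ 0.4425 -0.0919  0.045 ]
```

Call:
move_arm:
  targets: "0 0.12 -0.4 -0.2;0 0 -0.5 0;0 0 -0.5 0;0 0 -0.4 0;0 0 -0.2 0;0 0 -0.1 0;0 0 -0.1 0;0 0 0 0;0 0 0 0"

```text
time_s: 7.13
tcp_pos: [0.4068, 0.006, 0.0783]
ee_rot: [[0.999, -0.05, 0.001], [-0.05, -0.999, 0.0], [0.001, -0.0, -1.0]]
wrist_force: [0.0, 0.2, -1.6]
gripper_width: 0.161
gripper_force: 30.0
```

Call:
move_arm:
  targets: "0 0 -0.05 0;0 0 -0.05 0;0 0 0 0"

```text
time_s: 7.38
tcp_pos: [0.4064, 0.0057, 0.0756]
ee_rot: [[0.999, -0.051, 0.0], [-0.051, -0.999, 0.0], [0.0, -0.0, -1.0]]
wrist_force: [-0.1, 0.5, -2.0]
gripper_width: 0.159
gripper_force: 30.0
```

Call:
move_arm:
  targets: "0 0 -0.05 0;0 0 -0.05 0;0 0 0 0"

```text
time_s: 7.63
tcp_pos: [0.4063, 0.0057, 0.0729]
ee_rot: [[0.999, -0.051, -0.0], [-0.051, -0.999, -0.0], [-0.0, 0.0, -1.0]]
wrist_force: [-0.2, -0.2, -2.3]
gripper_width: 0.162
gripper_force: 30.0
```

Call:
move_arm:
  targets: "0 -0.06 -0.05 0;0 0 -0.05 0;0 0 -0.05 0;0 0 0 0"

```text
time_s: 7.97
tcp_pos: [0.4063, 0.0042, 0.069]
ee_rot: [[0.999, -0.051, -0.001], [-0.051, -0.999, -0.0], [-0.001, 0.0, -1.0]]
wrist_force: [-0.3, -0.1, -1.6]
gripper_width: 0.156
gripper_force: 30.0
```

Call:
move_arm:
  targets: "0 0 -0.05 0;0 0 -0.05 0;0 0 0 0"

```text
time_s: 8.22
tcp_pos: [0.4063, 0.0042, 0.0666]
ee_rot: [[0.999, -0.051, -0.001], [-0.051, -0.999, -0.0], [-0.001, 0.0, -1.0]]
wrist_force: [0.3, -0.3, -1.9]
gripper_width: 0.155
gripper_force: 30.0
```

Call:
move_arm:
  targets: "0 0 -0.05 0;0 0 -0.05 0;0 0 0 0"

```text
time_s: 8.47
tcp_pos: [0.4063, 0.0042, 0.0641]
ee_rot: [[0.999, -0.051, -0.0], [-0.051, -0.999, -0.0], [-0.0, 0.0, -1.0]]
wrist_force: [0.6, -0.1, -1.7]
gripper_width: 0.157
gripper_force: 30.0
```

Call:
move_arm:
  targets: "0 0 -0.04 0;0 0 -0.04 0;0 0 0 0"

```text
time_s: 8.72
tcp_pos: [0.4066, 0.0043, 0.0625]
ee_rot: [[0.999, -0.05, 0.0], [-0.05, -0.999, -0.0], [0.0, 0.0, -1.0]]
wrist_force: [-1.4, 0.1, -0.3]
gripper_width: 0.158
gripper_force: 30.0
```

Call:
move_arm:
  targets: "0 0 -0.04 0;0 0 -0.04 0;0 0 0 0"

```text
time_s: 8.97
tcp_pos: [0.4059, 0.0043, 0.0609]
ee_rot: [[0.999, -0.05, -0.001], [-0.05, -0.999, -0.0], [-0.001, 0.0, -1.0]]
wrist_force: [-5.8, 1.9, 8.5]
gripper_width: 0.155
gripper_force: 30.0
```

Call:
move_arm:
  targets: "0 0 0.02 0;0.2 -0.01 0 0;0.2 -0.01 0 0;0.2 -0.01 0 0;0.2 -0.01 0 0;0.2 -0.01 0 0;0.2 -0.01 0 0;0.2 -0.01 0 0;0.2 -0.01 0 0;0 0 0 0"

```text
time_s: 9.8
tcp_pos: [0.4408, -0.0001, 0.0617]
ee_rot: [[0.999, -0.051, -0.013], [-0.051, -0.999, -0.005], [-0.013, 0.005, -1.0]]
wrist_force: [-16.9, -0.7, 26.3]
gripper_width: 0.163
gripper_force: 30.0
```

Run:
```python
from h import *
s=sense();print(s['tcp_pos'],np.degrees(np.arctan2(s['ee_rot'][1,1],s['ee_rot'][0,1])),s['wrist_force'],s['moment'],s['gripper_width'])
w=grab('wrist','w4')
cv2.imwrite('pics/w4c.png',cv2.resize(w['image'][:260,100:460],(792,572),interpolation=cv2.INTER_CUBIC))
```

```text
[ 4.40798736e-01 -5.51568675e-05  6.17265172e-02] -92.9318533392626 [-16.87314649  -0.67512146  26.28751837] [-0.40539332  5.34386341  0.06591161] 0.16300259580250073
```

View pics/w4c.png

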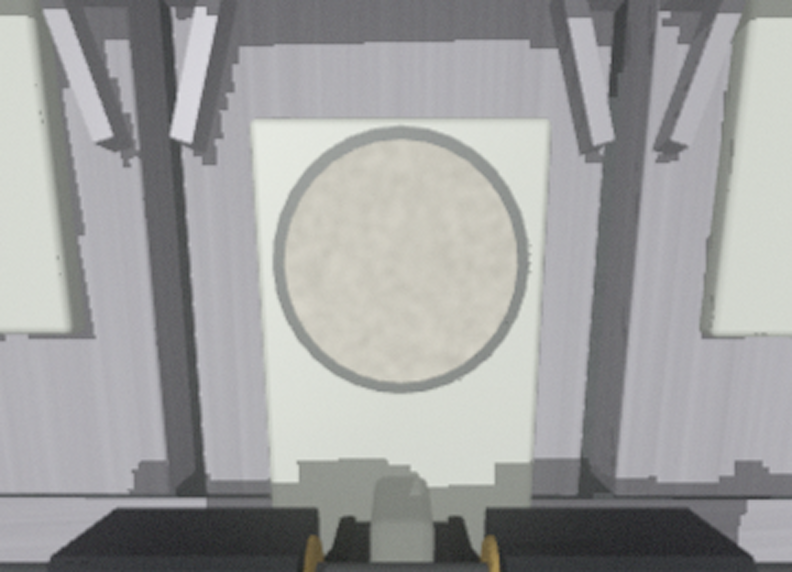

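Crop w4c shows the nose corners at (251,119) and (548,119) and the guide tips at (185,140) and (598,145). The cassette sits about 2 mm too far to -y, and 26 N of upward force means it is held pitched. I'll release so it lies flat, then grip it again.

Call:
move_arm:
  targets: "0 0 0.04 0;0 0 0.02 0;0 0 0 0"

```text
time_s: 10.1
tcp_pos: [0.4473, 0.0024, 0.0623]
ee_rot: [[0.999, -0.051, 0.001], [-0.051, -0.999, 0.0], [0.001, -0.0, -1.0]]
wrist_force: [0.0, -0.3, -2.4]
gripper_width: 0.16
gripper_force: 30.0
```

Call:
move_arm:
  targets: "0 0 0 0;0 0 0 0;0 0 0 0;0 0 0 0;0 0 0 0;0 0 0 0"
  gripper: 34

```text
time_s: 10.6
tcp_pos: [0.4466, 0.0023, 0.0623]
ee_rot: [[0.999, -0.051, 0.0], [-0.051, -0.999, -0.0], [0.0, 0.0, -1.0]]
wrist_force: [-0.1, -0.1, -0.6]
gripper_width: 0.383
gripper_force: 0.0
```

Call:
move_arm:
  targets: "0 0 -0.07 0;0 0 0 0;0 0 0 0;0 0 0 0;0 0 0 0;0 0 0 0;0 0 0 0;0 0 0 0;0 0 0 0;0 0 0 0"
  gripper: 0

```text
time_s: 11.43
tcp_pos: [0.4465, 0.0023, 0.0605]
ee_rot: [[0.999, -0.051, 0.0], [-0.051, -0.999, 0.0], [0.0, -0.0, -1.0]]
wrist_force: [0.2, 0.3, -1.5]
gripper_width: 0.158
gripper_force: 30.0
```

Call:
move_arm:
  targets: "0 0.04 0.02 0;0 0.04 0 0;0 0 0 0"

```text
time_s: 11.68
tcp_pos: [0.4462, 0.0043, 0.0609]
ee_rot: [[0.999, -0.051, -0.001], [-0.051, -0.999, -0.0], [-0.001, 0.0, -1.0]]
wrist_force: [-0.0, -0.3, -1.8]
gripper_width: 0.16
gripper_force: 30.0
```

Call:
move_arm:
  targets: "0.2 -0.01 0 0;0.2 -0.01 0 0;0.2 -0.01 0 0;0.2 -0.01 0 0;0 0 0 0"

```text
time_s: 12.1
tcp_pos: [0.4669, 0.0028, 0.0608]
ee_rot: [[0.999, -0.052, -0.001], [-0.052, -0.999, -0.001], [-0.001, 0.001, -1.0]]
wrist_force: [0.1, -1.9, -1.7]
gripper_width: 0.156
gripper_force: 30.0
```

Call:
move_arm:
  targets: "0 -0.06 0 0;0.2 -0.01 0 0;0.2 -0.01 0 0;0 0 0 0"

```text
time_s: 12.43
tcp_pos: [0.4782, 0.0015, 0.0613]
ee_rot: [[0.999, -0.05, 0.002], [-0.05, -0.999, 0.0], [0.002, -0.0, -1.0]]
wrist_force: [0.4, -0.7, -1.9]
gripper_width: 0.157
gripper_force: 30.0
```

Run:
```python
from h import *
s=sense();print(s['tcp_pos'],np.degrees(np.arctan2(s['ee_rot'][1,1],s['ee_rot'][0,1])),s['wrist_force'],s['moment'])
w=grab('wrist','w5')
g=cv2.cvtColor(w['image'],cv2.COLOR_BGR2GRAY).astype(int)
for v in (60,90,110,130,150,170,190):
  d=np.diff(cv2.GaussianBlur(g[v-1:v+2].astype(np.float32),(3,3),0)[1]); print(v,[(int(u),int(d[u])) for u in np.argsort(-abs(d))[:14] if 150<u<410])
```

```text
[0.47817725 0.00153338 0.06131171] -92.88344895503677 [ 0.36001184 -0.65793461 -1.85078078] [-0.23594712 -0.05677342 -0.08435009]
60 [(163, 29), (164, 26), (407, -13), (165, 13), (162, 12)]
90 [(190, 36), (191, 34), (211, -32), (210, -30), (334, 27), (344, -26)]
110 [(206, -47), (192, 34), (155, -34), (156, -32), (216, 32), (217, 31), (363, 30), (205, -30), (224, -29), (377, -28), (339, 28)]
130 [(191, 47), (201, -39), (192, 36), (163, -36), (202, -32), (367, 29), (368, 28), (378, -28), (362, -27), (225, -27), (377, -26), (164, -25)]
150 [(195, 34), (194, 33), (374, -28), (234, -25), (329, 25), (177, -25), (373, -23), (330, 23), (176, -22)]
170 [(196, 35), (195, 31), (372, -29), (178, -25), (390, 23), (179, -22), (152, 21), (371, -20), (151, 20), (389, 20)]
190 [(197, 35), (371, -28), (198, 25), (370, -25), (180, -25), (152, 24), (388, 24), (196, 22), (179, -21), (151, 21)]
```

Call:
move_arm:
  targets: "0.2 -0.01 0 0;0.2 -0.01 0 0;0.2 -0.01 0 0;0 0 0 0"

```text
time_s: 12.82
tcp_pos: [0.493, 0.0007, 0.0612]
ee_rot: [[0.999, -0.05, 0.001], [-0.05, -0.999, 0.0], [0.001, -0.0, -1.0]]
wrist_force: [0.3, -0.5, -1.9]
gripper_width: 0.158
gripper_force: 30.0
```

Call:
move_arm:
  targets: "0.2 -0.01 0 0;0.2 -0.01 0 0;0.2 -0.01 0 0;0 0 0 0"

```text
time_s: 13.15
tcp_pos: [0.5079, -0.0001, 0.0612]
ee_rot: [[0.999, -0.051, 0.001], [-0.051, -0.999, 0.0], [0.001, -0.0, -1.0]]
wrist_force: [-0.3, -1.0, -0.9]
gripper_width: 0.158
gripper_force: 30.0
```

Call:
move_arm:
  targets: "0.1 -0.005 0 0;0.1 -0.005 0 0;0.1 -0.005 0 0;0 0 0 0"

```text
time_s: 13.48
tcp_pos: [0.5146, -0.0005, 0.0611]
ee_rot: [[0.999, -0.05, 0.001], [-0.05, -0.999, 0.0], [0.001, -0.0, -1.0]]
wrist_force: [0.3, -0.0, -2.9]
gripper_width: 0.159
gripper_force: 30.0
```

Going well. I'll press on until it touches the end wall.

Call:
move_arm:
  targets: "0.1 -0.005 0 0;0.1 -0.005 0 0;0 0 0 0"

```text
time_s: 13.73
tcp_pos: [0.5196, -0.0008, 0.0611]
ee_rot: [[0.999, -0.05, 0.001], [-0.05, -0.999, 0.0], [0.001, -0.0, -1.0]]
wrist_force: [0.9, 0.9, -1.3]
gripper_width: 0.158
gripper_force: 30.0
```

Call:
move_arm:
  targets: "0.08 -0.004 0 0;0.06 -0.003 0 0;0 0 0 0"

```text
time_s: 13.98
tcp_pos: [0.5199, -0.0012, 0.0607]
ee_rot: [[0.999, -0.051, -0.006], [-0.051, -0.999, -0.0], [-0.006, 0.001, -1.0]]
wrist_force: [-6.7, 2.2, 2.2]
gripper_width: 0.158
gripper_force: 30.0
```

Call:
move_arm:
  targets: "0.08 -0.004 0 0;0 0 0 0;0 0 0 0"

```text
time_s: 14.23
tcp_pos: [0.5198, -0.0013, 0.0605]
ee_rot: [[0.999, -0.052, -0.01], [-0.052, -0.999, -0.001], [-0.009, 0.001, -1.0]]
wrist_force: [-10.6, 4.6, 5.8]
gripper_width: 0.159
gripper_force: 30.0
```

Call:
move_arm:
  targets: "-0.08 0.004 0 0;0 0 0 0"

```text
time_s: 14.4
tcp_pos: [0.5199, -0.0012, 0.0605]
ee_rot: [[0.999, -0.051, -0.005], [-0.051, -0.999, -0.0], [-0.005, 0.001, -1.0]]
wrist_force: [-5.9, 3.0, 1.3]
gripper_width: 0.159
gripper_force: 30.0
```

Call:
move_arm:
  targets: "0 0 0 0;0 0 0 0;0 0 0 0;0 0 0 0;0 0 0 0;0 0 0 0;0 0 0 0"
  gripper: 44

```text
time_s: 14.98
tcp_pos: [0.5227, -0.0011, 0.0611]
ee_rot: [[0.999, -0.051, 0.0], [-0.051, -0.999, 0.0], [0.0, -0.0, -1.0]]
wrist_force: [-0.2, -0.1, 0.4]
gripper_width: 0.492
gripper_force: 0.0
```

Call:
move_arm:
  targets: "-0.1 0 0.3 0;0 0 0.6 0;0 0 0.9 0;0 0 0.9 0;0 0 0.9 0;0 0 0.9 0;0 0 0.4 0;0 0 0 0;0 0 0 0"

```text
time_s: 15.73
tcp_pos: [0.5196, -0.001, 0.1834]
ee_rot: [[0.999, -0.051, 0.0], [-0.051, -0.999, 0.001], [0.0, -0.001, -1.0]]
wrist_force: [0.2, -0.6, -1.1]
gripper_width: 0.505
gripper_force: 0.0
```

Run:
```python
from h import *
s=sense();print(s['tcp_pos'],np.degrees(np.arctan2(s['ee_rot'][1,1],s['ee_rot'][0,1])),s['wrist_force'],s['joints'])
w=grab('wrist','w6')
x=np.array([.9986,-.0523,0]);y=np.array([.0523,.9986,0]);m=np.array([.572,-.006,.045])
print([np.round(proj(w,m+(px/1e3)*x+(py/1e3)*y+[0,0,pz/1e3])) for px,py,pz in[(-75,35,10),(-75,-35,10),(0,52,40),(0,-52,40),(50,0,47),(50,0,80)]])
cv2.imwrite('pics/w6c.png',cv2.resize(w['image'][:260,100:460],(792,572),interpolation=cv2.INTER_CUBIC))
```

```text
[ 0.51956007 -0.00095796  0.18339972] -92.92192184393316 [ 0.17043465 -0.64475214 -1.14591607] [ 1.77858865e+01  1.37380412e+01 -1.76015698e+01 -3.99696231e-02
 -5.86455314e+01  6.93129841e+01]
[array([249., 226.]), array([318., 226.]), array([223., 152.]), array([345., 152.]), array([284.,  88.]), array([284.,  80.])]
```

View pics/w6c.png

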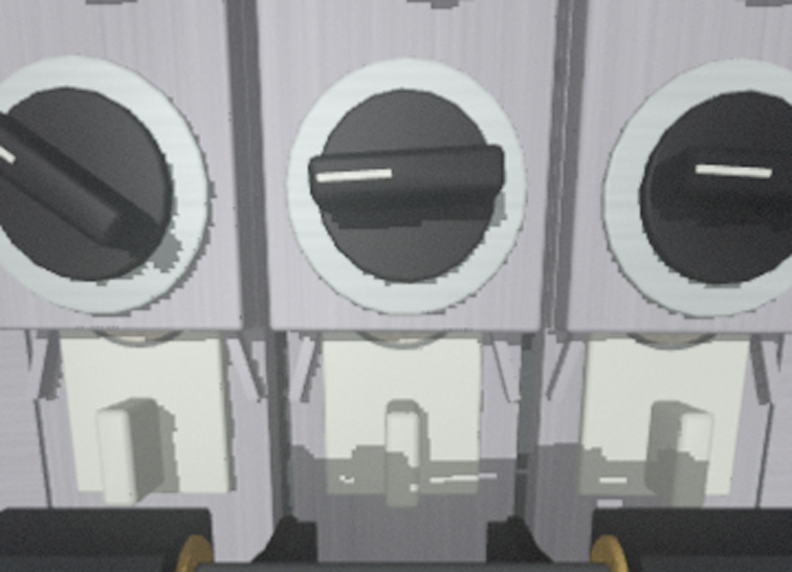

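Crop w6c shows the cassette's tail at row 493, level with the two fixed cassettes, so it is home. The knob bar runs from (310,175) to (503,160) with its mark at the left (+y) end, about 86 degrees from open.

Run:
```python
from h import *
from scipy.optimize import brentq
w=load('w6');f=lambda u,v:(100+(u+.5)/2.2-.5,(v+.5)/2.2-.5)
def solve(l,r,L):
  z=brentq(lambda z:np.linalg.norm(at_z(w,*f(*l),z)-at_z(w,*f(*r),z))-L,0,.3);return z,at_z(w,*f(*l),z),at_z(w,*f(*r),z)
for n,a in dict(bar=((310,170),(503,160),.061),disc=((318,187),(495,185),.064)).items():
  z,l,r=solve(*a);print(n,z,(l+r)/2,np.degrees(np.arctan2(*(l-r)[1::-1])))
for z in(.12,.126,.132):
  a,b=at_z(w,*f(317,178),z),at_z(w,*f(391,173),z);m=at_z(w,*f(406,170),z);print(z,a,b,'mark dir',np.degrees(np.arctan2(*(a-b)[1::-1])),'bar mid',m)
for z in(.094,.1):print('disc c',at_z(w,*f(406,185),z),at_z(w,*f(406,90),z),at_z(w,*f(406,282),z))
```

```text
bar 0.12005727533504294 [ 0.62625777 -0.00909429  0.12005728] 89.81654414248814
disc 0.0891343432440402 [ 0.62476948 -0.00925375  0.08913434] 87.67286277019271
0.12 [0.62390232 0.01939264 0.12      ] [ 0.62417337 -0.00413488  0.12      ] mark dir 90.66004721703801 bar mid [ 0.62481141 -0.00892223  0.12      ]
0.126 [0.62288996 0.01872373 0.126     ] [ 0.62315381 -0.00417824  0.126     ] mark dir 90.66004721703784 bar mid [ 0.62377489 -0.0088383   0.126     ]
0.132 [0.62187761 0.01805483 0.132     ] [ 0.62213425 -0.0042216   0.132     ] mark dir 90.66004721703821 bar mid [ 0.62273836 -0.00875437  0.132     ]
disc c [ 0.62436994 -0.00904264  0.094     ] [ 0.65478911 -0.01054273  0.094     ] [ 0.59121241 -0.00740752  0.094     ]
disc c [ 0.62345102 -0.00896452  0.1       ] [ 0.65314497 -0.01042884  0.1       ] [ 0.591084   -0.00736838  0.1       ]
```

Call:
move_arm:
  targets: "0.2 -0.02 0 -0.96;0.2 -0.02 0 -0.96;0.2 -0.02 0 -0.96;0.2 -0.02 0 -0.96;0.2 -0.02 0 -0.96;0.2 -0.02 0 -0.96;0.2 -0.02 0 -0.96;0.2 -0.02 0 -0.96;0.2 -0.02 0 -0.96"

```text
time_s: 16.53
tcp_pos: [0.5641, -0.0057, 0.1812]
ee_rot: [[0.69, -0.724, -0.004], [-0.724, -0.69, -0.001], [-0.002, 0.004, -1.0]]
wrist_force: [-0.5, -0.4, 0.4]
gripper_width: 0.506
gripper_force: 0.0
```

Call:
move_arm:
  targets: "0.26 -0.02 0 -0.96;0.26 -0.02 0 -0.96;0.26 -0.02 0 -0.96;0.26 -0.02 0 -0.96;0.26 -0.01 0 -0.96;0.26 -0.01 0 -0.96;0.26 -0.01 0 -0.96;0.25 -0.01 0 -0.96;0.25 -0.01 0 -0.96;0 0 0 0"

```text
time_s: 17.37
tcp_pos: [0.6228, -0.0089, 0.1808]
ee_rot: [[0.01, -1.0, -0.004], [-1.0, -0.01, -0.001], [0.001, 0.004, -1.0]]
wrist_force: [-0.0, 0.9, -0.0]
gripper_width: 0.504
gripper_force: 0.0
```

Call:
move_arm:
  targets: "0 0 0 0;0 0 -0.2 0;0 0 -0.4 0;0 0 -0.4 0;0 0 -0.4 0;0 0 -0.4 0;0 0 -0.3 0;0 0 -0.2 0;0 0 0 0;0 0 0 0"

```text
time_s: 18.2
tcp_pos: [0.623, -0.0088, 0.1258]
ee_rot: [[0.012, -1.0, -0.0], [-1.0, -0.012, -0.0], [0.0, 0.0, -1.0]]
wrist_force: [-0.9, -0.6, 1.3]
gripper_width: 0.503
gripper_force: 0.0
```

Run:
```python
from h import *
s=sense();print(s['tcp_pos'],np.degrees(np.arctan2(s['ee_rot'][1,1],s['ee_rot'][0,1])),s['wrist_force'],s['joints'])
```

```text
[ 0.62304168 -0.0088181   0.12581324] -179.28905114773775 [-0.88082748 -0.56480632  1.28962529] [ 1.40549109e+01  2.64387343e+01 -7.28425386e+00  1.36737262e-02
 -5.62982253e+01 -1.33515488e+01]
```

Call:
move_arm:
  targets: "0 0 -0.2 0;0 0 -0.2 0;0 0 -0.2 0;0 0 -0.16 0;0 0 0 0;0 0 0 0"

```text
time_s: 18.7
tcp_pos: [0.6228, -0.0088, 0.1067]
ee_rot: [[0.012, -1.0, -0.001], [-1.0, -0.012, -0.0], [0.0, 0.001, -1.0]]
wrist_force: [0.3, -0.3, -0.1]
gripper_width: 0.499
gripper_force: 0.0
```

Call:
move_arm:
  targets: "0 0 0 0;0 0 0 0;0 0 0 0;0 0 0 0;0 0 0 0;0 0 0 0;0 0 0 0;0 0 0 0;0 0 0 0"
  gripper: 0

```text
time_s: 19.45
tcp_pos: [0.6222, -0.0089, 0.1071]
ee_rot: [[0.012, -1.0, -0.002], [-1.0, -0.012, -0.0], [0.0, 0.002, -1.0]]
wrist_force: [-4.0, 1.1, 3.1]
gripper_width: 0.16
gripper_force: 30.0
```

Gripped at 14 mm, which matches the bar's width. Now I turn it anticlockwise.

Call:
move_arm:
  targets: "0 0 0 0.4;0 0 0 0.6;0 0 0 0.6;0 0 0 0.6;0 0 0 0.6;0 0 0 0.6;0 0 0 0.6;0 0 0 0.6;0 0 0 0.6;0 0 0 0.6"

```text
time_s: 20.28
tcp_pos: [0.6227, -0.0087, 0.1071]
ee_rot: [[0.498, -0.867, -0.001], [-0.867, -0.498, 0.0], [-0.0, 0.0, -1.0]]
wrist_force: [-2.0, 1.2, 3.2]
gripper_width: 0.162
gripper_force: 30.0
```

Call:
move_arm:
  targets: "0 0 0 0.6;0 0 0 0.6;0 0 0 0.6;0 0 0 0.6;0 0 0 0.6;0 0 0 0.6;0 0 0 0.6;0 0 0 0.6;0 0 0 0.6;0 0 0 0.6"

```text
time_s: 21.12
tcp_pos: [0.6231, -0.0083, 0.1071]
ee_rot: [[0.865, -0.502, 0.0], [-0.502, -0.865, 0.001], [0.0, -0.001, -1.0]]
wrist_force: [-2.2, 1.8, 2.3]
gripper_width: 0.155
gripper_force: 30.0
```

Call:
move_arm:
  targets: "0 0 0 0.6;0 0 0 0.6;0 0 0 0.6;0 0 0 0.6;0 0 0 0.6;0 0 0 0.6;0 0 0 0.4;0 0 0 0.4;0 0 0 0"

```text
time_s: 21.87
tcp_pos: [0.6233, -0.0079, 0.1071]
ee_rot: [[0.99, -0.144, 0.001], [-0.144, -0.99, 0.001], [0.001, -0.001, -1.0]]
wrist_force: [-2.1, 3.5, 2.2]
gripper_width: 0.161
gripper_force: 30.0
```

Run:
```python
from h import *
s=sense();print(s['tcp_pos'],np.degrees(np.arctan2(s['ee_rot'][1,1],s['ee_rot'][0,1])),s['wrist_force'],s['moment'],s['gripper_width'])
```

```text
[ 0.6232558  -0.00794515  0.1071213 ] -98.25124139917365 [-2.10369427  3.45827073  2.20422418] [0.94317487 0.68353443 0.07061884] 0.16136982686365728
```

Call:
move_arm:
  targets: "0 0 0 0.4;0 0 0 0.4;0 0 0 0.2;0 0 0 0;0 0 0 0"

```text
time_s: 22.28
tcp_pos: [0.6233, -0.0079, 0.1071]
ee_rot: [[0.998, -0.058, 0.001], [-0.058, -0.998, 0.001], [0.001, -0.001, -1.0]]
wrist_force: [-2.0, 4.4, 2.4]
gripper_width: 0.164
gripper_force: 30.0
```

Run:
```python
from h import *
s=sense();print(np.degrees(np.arctan2(s['ee_rot'][1,1],s['ee_rot'][0,1])),s['moment'])
```

```text
-93.32666705681673 [ 1.29367749  0.65132914 -0.04647775]
```

Call:
move_arm:
  targets: "0 0 0 0.2;0 0 0 0.2;0 0 0 0.2;0 0 0 0;0 0 0 0"

```text
time_s: 22.7
tcp_pos: [0.6234, -0.0079, 0.1071]
ee_rot: [[1.0, -0.008, 0.001], [-0.008, -1.0, 0.002], [0.001, -0.002, -1.0]]
wrist_force: [-0.9, 5.1, 1.9]
gripper_width: 0.161
gripper_force: 30.0
```

Run:
```python
from h import *
s=sense();print(s['tcp_pos'],np.degrees(np.arctan2(s['ee_rot'][1,1],s['ee_rot'][0,1])),s['moment'],s['wrist_force'])
```

```text
[ 0.62338892 -0.00787857  0.10710611] -90.48645640264245 [ 1.30504108  0.61829227 -0.64795528] [-0.92956263  5.11380511  1.86102822]
```

Call:
move_arm:
  targets: "0 0 0 0.2;0 0 0 0.2;0 0 0 0;0 0 0 0"

```text
time_s: 23.03
tcp_pos: [0.6236, -0.0079, 0.1071]
ee_rot: [[1.0, 0.027, 0.002], [0.027, -1.0, 0.002], [0.002, -0.002, -1.0]]
wrist_force: [-1.8, 5.3, 1.5]
gripper_width: 0.166
gripper_force: 30.0
```

Run:
```python
from h import *
s=sense();print(s['tcp_pos'],np.degrees(np.arctan2(s['ee_rot'][1,1],s['ee_rot'][0,1])),s['moment'],s['wrist_force'])
```

```text
[ 0.62361211 -0.00791155  0.10709942] -88.46886311873405 [ 1.47082874  0.44568272 -0.7474693 ] [-1.82524536  5.28630359  1.47277776]
```

The moment has levelled off at 0.75 N m with the bar slipping at its stop. Release and lift.

Call:
move_arm:
  targets: "0 0 0 0;0 0 0 0;0 0 0 0;0 0 0 0;0 0 0 0;0 0 0 0;0 0 0 0"
  gripper: 44

```text
time_s: 23.62
tcp_pos: [0.623, -0.009, 0.107]
ee_rot: [[1.0, 0.03, -0.0], [0.03, -1.0, -0.0], [-0.0, 0.0, -1.0]]
wrist_force: [0.1, 0.4, -0.6]
gripper_width: 0.496
gripper_force: 0.0
```

Call:
move_arm:
  targets: "0 0 0.3 0;0 0 0.5 0;0 0 0.8 0;0 0 0.8 0;-0.4 0 0.8 0;-0.8 0 0.4 0;-0.9 0 0 0;-0.9 0 0 0;-0.9 0 0 0;-0.9 0 0 0"

```text
time_s: 24.45
tcp_pos: [0.502, -0.0089, 0.1978]
ee_rot: [[1.0, 0.03, 0.001], [0.03, -1.0, 0.0], [0.001, -0.0, -1.0]]
wrist_force: [0.7, 0.1, 0.9]
gripper_width: 0.505
gripper_force: 0.0
```

Call:
move_arm:
  targets: "-0.3 0 0 0;0 0 0 0;0 0 0 0"

```text
time_s: 24.7
tcp_pos: [0.4964, -0.0086, 0.198]
ee_rot: [[1.0, 0.03, 0.002], [0.03, -1.0, 0.0], [0.002, -0.0, -1.0]]
wrist_force: [0.3, 1.1, 0.1]
gripper_width: 0.501
gripper_force: 0.0
```

Run:
```python
from h import *
s=sense();print(s['tcp_pos'],s['wrist_force'])
w=grab('wrist','w7');g=w['image']
x=np.array([.9986,-.0523,0]);y=np.array([.0523,.9986,0]);k=np.array([.6225,-.0088,.126])
print(np.round(proj(w,k)),np.round(proj(w,k-.03*x)),np.round(proj(w,k+.03*x)))
u,v=map(int,proj(w,k)); c=g[v-45:v+45,u-45:u+45]
m=(c.min(2)>150).astype(np.uint8);gr=c.max(2)
n,l,st,ce=cv2.connectedComponentsWithStats(m)
for i in range(1,n):
  if 5<st[i,4]<80:
    p=np.argwhere(l==i)[:,::-1].astype(np.float32);vx,vy,_,_=cv2.fitLine(p,2,0,.01,.01).ravel()
    P=[at_z(w,u-45+ce[i][0]+s*10*vx,v-45+ce[i][1]+s*10*vy,.126) for s in(1,-1)]
    print(st[i],ce[i]+[u-45,v-45],at_z(w,*(ce[i]+[u-45,v-45]),.126),np.degrees(np.arctan2(*(P[0]-P[1])[1::-1])))
```

```text
[ 0.49637152 -0.00863342  0.19797809] [0.33945242 1.09832629 0.0818759 ]
[286.  48.] [283.  93.] [290.   0.]
```

Run:
```python
from h import *
w=load('w7');g=cv2.cvtColor(w['image'],cv2.COLOR_BGR2GRAY)
print(g[30:112:3,262:308:2])
```

```text
[[ 96 100 100  97  96  91  95  94  70  69  86  88  87  86  86  78  68  68
   64  64  60  84  86]
 [ 97  99 101  99  93  92  98  94  67  75  90  87  86  84  86  74  71  57
   62  62  59  87  83]
 [101  95  98  98  98  97  94  96  63  74  91  87  88  84  82  76  65  60
   63  60  61  85  84]
 [ 99  98  99  98  96  96  94  90  59  77  90  90  85  86  84  75  67  58
   59  60  61  88  83]
 [ 98  99 100  94  96  96  98  89  62  80  89  87  86  83  78  72  64  60
   61  62  69  91  87]
 [100  99  99 101  95  96  96  89  66  85  91  91  87  84  81  73  62  55
   57  69  87  88  87]
 [101 103  97 101 100  98  97  86  66  84  89  91  87  80  77  72  58  58
   57  70  86  85  86]
 [ 99 103  99  99  98  98 101  82  66  87  92  89  86  82  75  66  61  56
   64  67  88  85  87]
 [103 101 100  98  97 100  98  74  68  93  90 158 194  80  72  68  60  63
   55  85  91  89  89]
 [104 104 102  98 101 100 100  65  70  94  92 180 214  80  76  65  57  59
   61  87  89  86  88]
 [103 101 103 101  99 100  98  66  78  95  91 195 209  80  73  68  61  61
   63  93  87  88  89]
 [104 101 101 101  97  99 100  62
[... 916 characters left out ...]
 75  89  89  89  90]
 [206 149  76  88 102 102  92  67  68  67  66  65  66  66  63  67  68  89
   91  90  88  73  73]
 [221 217 206 181  75  80  89  76  69  68  69  67  65  63  65  70  70  86
   78  69  88 123 163]
 [223 223 223 223 217 206 126 120  78  69  71  70  68  66  70  68  74 102
  130 138 215 214 214]
 [221 219 220 220 220 220 220 219 219 189 140 139 140 140 139 139 140 177
  218 217 217 217 216]
 [221 218 219 217 217 217 216 215 217 198 139 137 136 139 139 138 138 176
  214 214 215 213 213]
 [208 220 221 219 220 219 220 218 218 219 216 217 216 215 214 214 214 212
  212 211 211 210 209]
 [201 135 157 192 209 217 219 217 217 217 218 216 216 216 216 215 216 215
  215 213 202 161 136]]
```

Run:
```python
from h import *
w=load('w7');g=cv2.cvtColor(w['image'],cv2.COLOR_BGR2GRAY).astype(float)
V=np.arange(55,87);U=[(np.clip(g[v,280:290]-100,0,None)*np.arange(280,290)).sum()/np.clip(g[v,280:290]-100,0,None).sum() for v in V]
p=np.polyfit(V,U,1);a,b=[at_z(w,np.polyval(p,v),v,.126) for v in(55,87)]
print('mark axis yaw',np.degrees(np.arctan2(*(a-b)[1::-1])),a,b)
# cassette edges: tail row & sides
print([int(x) for x in g[150:262:2,270]]);
for v in(140,150,160):
  d=np.diff(g[v]);print(v,[(int(u),int(d[u])) for u in np.where(abs(d)>22)[0] if 200<u<360])
x=np.array([.9986,-.0523,0]);y=np.array([.0523,.9986,0]);m=np.array([.5705,-.006,.055])
print([np.round(proj(w,m+s*x+t*y),1) for s,t in((-.075,.035),(-.075,-.035),(-.03,.035),(-.03,-.035))])
```

```text
mark axis yaw -3.407706655493491 [ 0.61808754 -0.00853506  0.126     ] [ 0.59672753 -0.00726316  0.126     ]
[219, 219, 219, 215, 186, 200, 207, 206, 208, 208, 210, 212, 213, 213, 215, 216, 215, 216, 215, 216, 216, 215, 217, 213, 214, 192, 174, 146, 122, 118, 121, 121, 121, 122, 116, 120, 116, 116, 114, 115, 117, 114, 113, 112, 106, 112, 112, 111, 112, 110, 111, 109, 108, 68, 80, 83]
140 [(201, 36), (210, -24), (211, -70), (213, 34), (214, 36), (217, -33), (218, -39), (227, 26), (228, 41), (235, -26), (236, -65), (240, 27), (243, 31), (312, -30), (319, -25), (320, 39), (330, -40), (331, -43), (340, 23), (341, 40), (348, -32), (350, 30), (351, 38)]
150 [(201, 34), (213, -54), (226, 48), (227, 40), (232, -50), (233, -24), (235, 25), (236, 29), (243, 26), (311, -33), (312, -31), (313, 33), (320, -23), (322, 41), (329, -50), (339, 30), (344, -33), (346, 32), (347, 31), (357, -24), (358, 29), (359, 34)]
160 [(201, 25), (202, 34), (217, -52), (226, 29), (227, 39), (242, 27), (284, 40), (310, -35), (311, -27), (312, 33), (322, -27), (324, 32), (328, -38), (329, -24), (337, 25), (338, 34), (340, -41), (342, 36), (357, 32), (358, 23)]
[array([241. , 198.9]), array([308.3, 204.4]), array([243.3, 155. ]), array([312.9, 160.8])]
```

The bar's yaw is -3.4° against the station's -3°, so the valve is at its stop. The cassette's edges match the home pose, and the arm is clear.

```bash
python3 -c "
from station import *
print(finish_job())"
```

```text
the job is handed in; nothing more can be done
None
```

I slid the cassette fully home in the middle station, turned that station's knob anticlockwise to its end stop and let go, then handed the job in after about 25 s; the hand-in gave no verdict, but my last measurements put the cassette home and the knob within about 0.01 rad of its stop.

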